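# Close the vial safe and hold its seal lever at three clicks

## Robot

A 6-joint arm with a two-finger parallel gripper is mounted at the origin on the work surface; the furniture and walls round the work are solid. World frame = base frame: x ahead of the robot, y to its left, z up, the work surface at z = 0. Lengths are in mm, angles in rad, forces in N, time in s.
With the tool pointing down it reaches from about 350 to 875 mm from the base axis. Payload 4.2 kg.
Tool frame: the origin (TCP) lies on the centre line of the jaws, within the pads' length; the fingertips stand 17 mm ahead of it and the grasp point (between the pads) lies 2 mm behind it; x points along the fingers, y is the direction in which the jaws open and shut, and the axes are right-handed (so a half turn about x gives the same grasp; the last joint's range is limited). The gripper opens to 85 mm and grips with 20 to 120 N. Pads are 22 mm wide; open, the fingers measure 114 mm over their backs; the gripper's body (76 mm by 85 mm) begins 54 mm behind the grasp point. The pads swing forward as they close: fully open they stand 13 mm farther back than shut.
Start: joints at [1.554, 0.385, 0.008, 0, -1.194, -0.259], TCP at [170.166, 601.367, 248.312] pointing down, gripper open.
Joint ranges: [-3.14, 3.14], [-1.21, 2.06], [-1.07, 1.41], [-3.16, 2.05], [-2.99, -0.16], [-3.1, 3.1]. Speed limits (rad/s): [2.79, 2.79, 3.14, 3.14, 3.14, 3.14].

## Interface

Orientations are given as a unit quaternion [x, y, z, w].
In Python, from rig import read_state, cams, workorder gives the robot as it stands. The module is installed in compiled form; this text tells all that it offers.
- The arm moves only by the tool move_arm, never from a script. Its argument "commands" is one flat list of numbers, 5 for each row, row after row: the opening, from -1 (shut) to 1 (fully open), then the shift along the tool's x, y, z in m, then the turn about the tool's x in rad. A call has 1 to 10 rows; each row is the pose to reach, as a shift and turn from the pose measured when the call began, along the tool's axes at that moment; what a row does not reach only later rows make up. A row lasts 1/12 s, in which the tool goes at most 41.7 mm and 7.16 degrees, less where a joint would pass 70% of its speed; a pose out of reach is approached as far as the arm can. A call with a gripper value outside its range is refused whole. The fingers move at their own pace and stop on an object; the grip force is fixed at half the most. Time passes only in rows, so rows that repeat a pose let the fingers close. It gives the time, the measured TCP pose, the force and the opening at its end, in the units of the state.
- read_state(): the state, without advancing time (a new reading comes with each control period).
- cams.grab_frame(name): name is "side" or "top"; returns a dict with "frame" (420x560x3 uint8, red, green, blue), "camera_matrix" (3x3 intrinsics, pixels), "rvec" (rotation vector, rad) and "tvec" (3), from world to camera coordinates, as OpenCV has them. Camera axes: x right, y down, z forward; pixel columns grow to the right and rows downward; lengths in mm; the calibration is good to about 2 mm. A picture is of the moment at which its call begins. There is no depth.
- workorder.close_job(): hands the job in, once; it reports no verdict.
The state is a dict: "time": time; "joint_pos": joint angles; "qd": joint speeds; "effort": joint torques, N m; "tool_pos": TCP position; "ee_rot": TCP orientation; "force": force on the tool from outside, world axes, zero at the start; "wrist_torque": the same for the moment, N m; "opening": opening from 0.0 (shut) to 1.0 (fully open).
Only numpy, scipy, OpenCV 4.12 (cv2) and the standard library are available. Lean on these libraries where they do the work, as an engineer would, in place of code of your own. Each camera call takes 0.05 s, during which the arm holds its last target.

## Task

Get the vial safe ready for its leak check: slide its flat cover fully home over the vials, then swing the ratchet lever forward from its rest until you have felt exactly three clicks, never a fourth. The lever springs back when let go, so finish while still holding it at the third click, and leave the things standing round the safe where they are.

Things in the scene. Friction and masses are not known exactly. Their poses are not given: they have to be found in the camera images.
- vial_safe: The vial safe: a grey box with an aluminium deck, 250 mm long (x -115 to +135 mm), 120 mm wide (y), deck 55 mm high, fixed to the worktop. Origin on its underside; x points along its length from the cover's parking end (near the robot) to the lever's end. The well with three glass vials lies at x -45 to +13 mm.
- cover (a joint): Slide of the flat cover along the safe's x, in m: 0 = fully home over the well (hard stop), up to 0.062 = drawn fully back toward the safe's -x end. It starts part or fully open. Friction about 2 N; it stays where it is left.
- cover_grip (a point): Centre of the black upright grip fin on the steel cover (cover 66 x 85 x 6 mm). The fin is 10 mm thick along the safe's x, 36 mm long along y; its top is 15 mm above this point, the cover's top plate 15 mm below it. Fin home: safe x = -15 mm.
- lever (a joint): Turn of the ratchet lever, in rad: 0 = rest stop (its start), grows clockwise seen from above, end stop 1.40. Its pawl jumps the teeth at 0.157, 0.471, 0.785 (third click) and 1.100 (fourth); the third click's hollow is at 0.942. A return spring takes it back to 0 when let go; the clicks do not hold it. Lines in the deck under the arm mark rest and the clicks; the third click's is longer.
- lever_grip (a point): Centre of the lever's handle: a black upright round post, 16 mm in diameter, 36 mm tall (18 mm above and below this point), on the end of the steel lever arm, 55 mm from the pivot. At rest it lies 120 degrees anticlockwise from the safe's +x; it is swung clockwise, toward the safe's +x end. Pushing takes 5 to 7 N, rises to about 10 N before each click, then drops by 3 to 6 N.
- lever_handle: The same handle post as a body; its origin is the foot of the post, on the lever arm. It travels with the lever and rolls freely about its own upright axis.
- lever_pivot (a point): Point on the lever's upright pivot axis, 70 mm above the worktop, at safe x = +75 mm, y = -30 mm.
- lead_pig: Bystander: grey lead vial pot with a knob on its lid, 50 mm in diameter, 92 mm tall, standing near the safe; origin at its foot. Leave it alone.
- dropper_bottle: Bystander: brown dropper bottle, 33 mm in diameter, 102 mm tall; origin at its foot. Leave it alone.

How it is judged (in metres and radians):
On the way, in this order (a step that is already met when the one before it is completed fails the run):
1. the cover is fully home over the vials while the lever is still at rest (value of joint cover below 0.004 m and value of joint lever below 0.14 rad), for 0.2 s.
2. the lever is past its third click and the cover still home (value of joint lever above 0.8 rad and value of joint cover below 0.004 m), for 0.2 s.
At the end, for the whole second after the job is handed in: The cover is home within 4 mm; the lever stands still in the hollow of the third click (0.80 to 1.09 rad) and the fingers hold its handle there (contact force over 1 N) (all of step 2 and value of joint lever below 1.09 rad and velocity of joint lever between -0.15 and 0.15 rad/s and contact force between the fingers and lever_handle above 1 N); the arm keeps its last pose, push and grip.
It fails at once if the lever is driven past its third click to a fourth (value of joint lever above 1.12 rad).
It fails at once if a bystander is disturbed (distance of any of lead_pig, dropper_bottle from where it was at the start of the episode above 0.02 m or angle between any of lead_pig, dropper_bottle's own z axis and vertical above 0.5 rad).
It also fails if it takes over 61 s, if anything falls off the work surface, if the arm or the gripper's body presses on something with over 40 N, if the wrist force passes 120 N, or if a joint passes its speed limit or range.

## Working session

There is one attempt and no reset: what is moved stays moved. The work goes in short steps, Python scripts to look and compute and a tool call to move; the robot and the scene stay as the last step left them, time stands still between calls to the robot, and variables do not carry over. Pictures are saved under pics/ and viewed, and the job is handed in when it is done.

Besides the shell and the picture viewer there is one more tool, called in YAML: its name, and indented under it one key for each argument. move_arm: Moves the arm, as the interface text tells. Its arguments: {"type":"object","properties":{"commands":{"type":"array"}},"required":["commands"]}

```bash
mkdir -p pics; python3 - <<'E'
from rig import read_state,cams
import cv2,json
s=read_state();print({k:s[k] for k in('time','tool_pos','ee_rot','force','opening')})
for n in('side','top'):
    g=cams.grab_frame(n);cv2.imwrite(f'pics/{n}0.png',g['frame'][:,:,::-1]);print(n,g['camera_matrix'],g['rvec'],g['tvec'])
E
```

```text
{'time': 0.0, 'tool_pos': array([170.02656954, 600.86288649, 247.21136376]), 'ee_rot': array([-0.70030985,  0.0980391 ,  0.70045795,  0.09650443]), 'force': array([ 0.5148483 , -0.38220988, -0.05940251]), 'opening': 0.9961246778846585}
side [[505.11771217   0.         285.31810662]
 [  0.         505.11771217 211.03603541]
 [  0.           0.           1.        ]] [ 0.5639411  -2.59988378  1.3155564 ] [361.92279774 245.8717004  670.35948426]
top [[510.12462629   0.         281.21184871]
 [  0.         510.12462629 208.8875582 ]
 [  0.           0.           1.        ]] [ 2.08093987 -2.14164924  0.2227998 ] [-111.55537424  483.54515711  938.52788119]
```

View pics/side0.png

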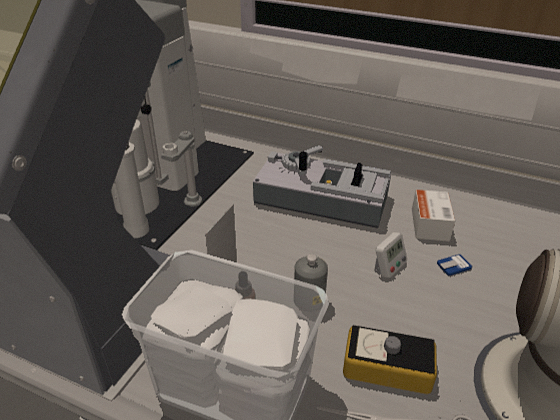

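View pics/top0.png

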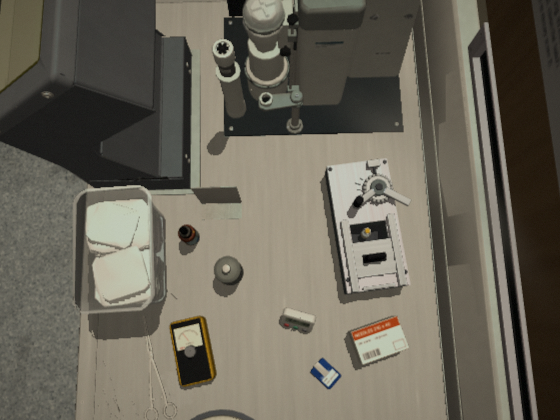

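```bash
cat > h.py <<'E'
import numpy as np,cv2
from rig import read_state,cams
def grab(n):
    g=cams.grab_frame(n);return g
def proj(g,P):
    return cv2.projectPoints(np.float64(P).reshape(-1,1,3),np.float64(g['rvec']),np.float64(g['tvec']),g['camera_matrix'],None)[0].reshape(-1,2)
def ray(g,uv):
    R=cv2.Rodrigues(np.float64(g['rvec']))[0];c=-R.T@np.ravel(g['tvec'])
    d=R.T@np.linalg.inv(g['camera_matrix'])@np.array([uv[0],uv[1],1.]);return c,d/np.linalg.norm(d)
def onz(g,uv,z):
    c,d=ray(g,uv);return c+d*(z-c[2])/d[2]
E
python3 - <<'E'
from h import *
s=read_state()
for n,(x0,y0,x1,y1) in(('top',(300,140,430,310)),('side',(240,135,400,235))):
    g=grab(n);print(n,ray(g,(280,210)));print(proj(g,[[0,0,0],[300,0,0],[0,300,0],[300,300,0],s['tool_pos'],[170,600,0]]))
    f=g['frame'][y0:y1,x0:x1,::-1];k=min(800/(x1-x0),600/(y1-y0));cv2.imwrite(f'pics/{n}1.png',cv2.resize(f,None,fx=k,fy=k,interpolation=cv2.INTER_CUBIC));print(k)
g=grab('top')
for uv in[(365,230),(380,188),(357,202),(373,257)]:print(onz(g,uv,60))
E
```

```text
top (array([ 274.65515037, -121.4981798 , 1018.28181018]), array([ 0.20566151, -0.00151866, -0.97862201]))
[[ 220.57737558  471.71224088]
 [ 219.98932037  305.83838897]
 [  57.29993834  476.67083427]
 [  66.88979277  310.29098701]
 [-220.5528431   406.73823844]
 [ -94.8491399   384.44341197]]
3.5294117647058822
side (array([179.33637416, 509.63803431, 590.70329405]), array([ 0.3287461 , -0.73470458, -0.5934098 ]))
[[ 558.02792855  396.30103681]
 [ 343.31187633  322.97238303]
 [ 555.11299928  669.33511751]
 [ 253.62225037  518.27102777]
 [ 156.90907554 1445.7932806 ]
 [ 217.99015132 1153.46908533]]
5.0
[ 432.48052994 -283.58780426   60.        ]
[ 513.9497978  -317.77600618   60.        ]
[ 487.48154808 -271.6183737    60.        ]
[ 380.62188583 -295.40732669   60.        ]
```

View pics/top1.png

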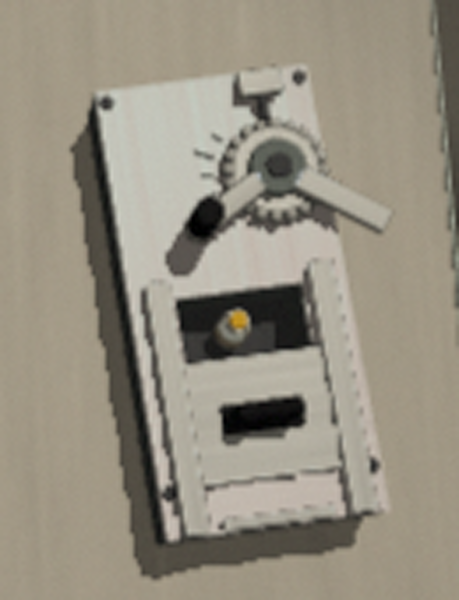

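View pics/side1.png

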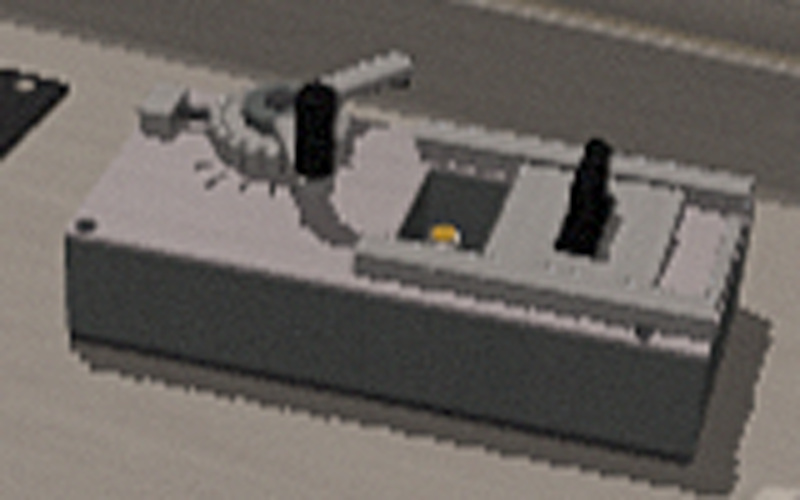

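```bash
python3 - <<'E'
from h import *
from scipy.spatial.transform import Rotation as R
t=grab('top');s=grab('side')
T=lambda u,v:((u+.5)/3.5294-.5+300,(v+.5)/3.5294-.5+140)
S=lambda u,v:((u+.5)/5-.5+240,(v+.5)/5-.5+135)
for n,p in dict(FL=(92,97),FR=(308,66),NL=(163,543),NR=(385,512)).items(): print('top',n,onz(t,T(*p),55)[:2])
for n,p in dict(FL=(68,235),NL=(708,352),FR=(150,100)).items(): print('side',n,onz(s,S(*p),55)[:2])
print('fin top',onz(t,T(262,413),91),'pivot',onz(t,T(279,165),75))
print('post top',onz(t,T(206,213),105), onz(s,S(316,90),105))
def tri(a,b):
    A=ray(t,a);B=ray(s,b);M=np.c_[A[1],-B[1]];k=np.linalg.lstsq(M,B[0]-A[0],rcond=None)[0]
    p,q=A[0]+k[0]*A[1],B[0]+k[1]*B[1];return (p+q)/2,np.linalg.norm(p-q)
print('posttop tri',tri(T(207,208),S(316,90)));print('fin top tri',tri(T(262,413),S(596,150)))
print('pig',tri((226,268),(311,258)))
print('dropper tip', tri((186,229),(243,276)))
for p in[(75,195),(150,188),(160,300),(78,305)]:print('box',onz(t,p,100))
for a,b in[((150,188),(180,252)),((160,300),(327,295))]:print('box tri',tri(a,b))
print('sheet',onz(t,(200,188),150),tri((240,200),(235,205)))
print(R.from_quat(read_state()['ee_rot']).as_matrix().round(3))
E
```

```text
top FL [ 560.51462639 -215.15212836]
top FR [ 574.99527438 -336.55037363]
top NL [ 314.5490418  -241.19950004]
top NR [ 327.38674189 -359.66253139]
side FL [ 561.27698096 -215.64655169]
side NL [ 315.76409144 -246.19576938]
side FR [ 577.06789961 -322.48480082]
fin top [ 377.77012143 -291.41542683   91.        ] pivot [ 513.43509851 -312.42804628   75.        ]
post top [ 481.20981575 -266.64418779  105.        ] [ 485.80525901 -279.14385187  105.        ]
posttop tri (array([ 481.42221755, -266.19288224,  112.98426037]), np.float64(1.2352774683298544))
fin top tri (array([ 376.69167546, -289.57659793,  101.00074489]), np.float64(0.06827036993480734))
pig (array([365.40562793, -21.72450915,  89.16675198]), np.float64(0.6820217070856874))
dropper tip (array([440.04148638,  52.28664283,  86.55174111]), np.float64(1.0034706122292645))
box [507.01773546 255.89176161 100.        ]
box [516.36761245 117.26933801 100.        ]
box [310.73276516  94.42568429 100.        ]
box [306.15835642 239.4641729  100.        ]
box tri (array([503.64005796, 104.50603652, 149.70862481]), np.float64(0.7409334649369694))
box tri (array([306.94821903,  85.05055639, 137.69681172]), np.float64(4.701235793764098))
sheet [500.65444156  16.46267637 150.        ] (array([493.4677616 , -47.63583902, 126.47230063]), np.float64(22.731742728964015))
[[-0.    -0.272 -0.962]
 [-0.001 -0.962  0.272]
 [-1.     0.001 -0.   ]]
```

move_arm:
  commands: [0.2, 0, 0.025, -0.02, 0, 0.2, 0, 0.055, -0.045, 0, 0.2, 0, 0.085, -0.07, 0, 0.2, 0, 0.115, -0.095, 0, 0.2, 0, 0.145, -0.12, 0, 0.2, 0, 0.175, -0.145, 0, 0.2, 0, 0.205, -0.17, 0, 0.2, 0, 0.23, -0.19, 0, 0.2, 0, 0.245, -0.205, 0, 0.2, 0, 0.262, -0.222, 0]

```text
time: 1.18
tool_pos: [312.7, 287.2, 248.6]
ee_rot: [0.701, -0.097, -0.7, -0.098]
force: [0.0, 0.9, -0.3]
opening: 0.604
```

move_arm:
  commands: [0.2, 0, 0.025, -0.026, 0, 0.2, 0, 0.05, -0.051, 0, 0.2, 0, 0.075, -0.077, 0, 0.2, 0, 0.1, -0.103, 0, 0.2, 0, 0.126, -0.128, 0, 0.2, 0, 0.151, -0.154, 0, 0.2, 0, 0.189, -0.165, 0, 0.2, 0, 0.228, -0.176, 0, 0.2, 0, 0.266, -0.186, 0, 0.2, 0, 0.304, -0.197, 0]

```text
time: 2.02
tool_pos: [418.9, -60.8, 248.8]
ee_rot: [0.701, -0.097, -0.7, -0.098]
force: [0.7, 0.5, -0.1]
opening: 0.6
```

move_arm:
  commands: [0.2, 0, 0.028, -0.002, 0.119, 0.2, 0, 0.056, -0.005, 0.237, 0.2, 0, 0.084, -0.008, 0.356, 0.2, 0, 0.112, -0.011, 0.475, 0.2, 0, 0.14, -0.013, 0.594, 0.2, 0, 0.168, -0.016, 0.712, 0.2, 0, 0.196, -0.018, 0.831, 0.2, 0, 0.22, -0.02, 0.95, 0.2, 0, 0.2317, -0.0219, 1.068, 0.2, 0, 0.2317, -0.0219, 1.187]

```text
time: 2.85
tool_pos: [376.5, -291.8, 248.4]
ee_rot: [0.524, -0.474, -0.524, -0.475]
force: [-0.5, 0.2, 0.0]
opening: 0.596
```

```bash
cat >> h.py <<'E'
from scipy.spatial.transform import Rotation as Ro
def st():
    s=read_state();M=Ro.from_quat(s['ee_rot']).as_matrix()
    print('t',round(s['time'],2),'pos',s['tool_pos'].round(1),'yawy',np.degrees(np.arctan2(M[1,1],M[0,1])).round(1),'F',s['force'].round(1),'open',round(s['opening'],3),'q',np.round(s['joint_pos'],2));return s,M
def to(P):
    s,M=st();print('shift mm',(M.T@(np.array(P)-s['tool_pos'])).round(1))
E
python3 -c "
from h import *
to([377,-290,94])
for n,(x0,y0,x1,y1) in(('top',(300,140,430,310)),('side',(240,100,400,220))):
    g=grab(n);k=min(800/(x1-x0),600/(y1-y0));cv2.imwrite(f'pics/{n}2.png',cv2.resize(g['frame'][y0:y1,x0:x1,::-1],None,fx=k,fy=k))
"
```

```text
t 2.85 pos [ 376.5 -291.8  248.4] yawy -174.3 F [-0.5  0.2  0. ] open 0.596 q [-0.32  0.13 -0.34 -0.   -1.1   0.42]
shift mm [154.4  -0.5   1.6]
```

View pics/side2.png

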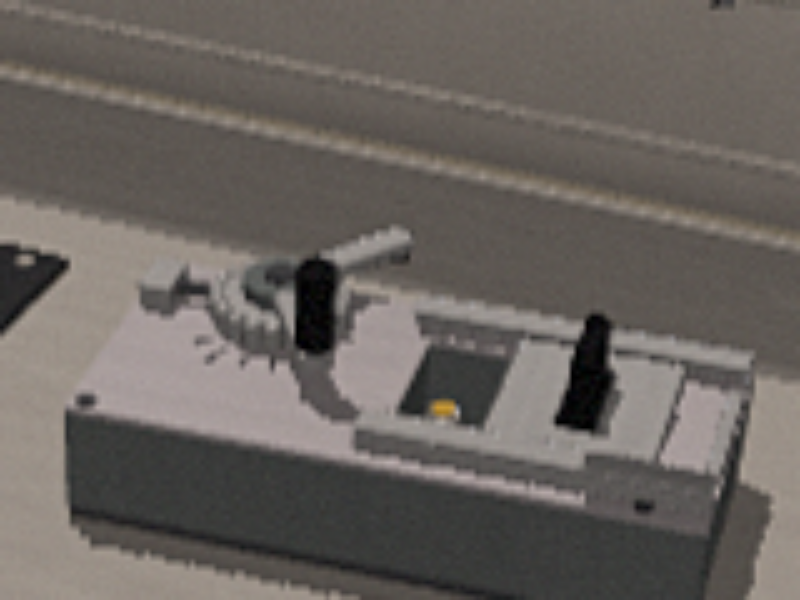

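move_arm:
  commands: [0.2, 0.03, 0, 0.001, 0, 0.2, 0.06, 0, 0.001, 0, 0.2, 0.09, 0, 0.001, 0, 0.2, 0.115, 0, 0.001, 0, 0.2, 0.13, 0, 0.001, 0, 0.2, 0.14, 0, 0.001, 0, 0.2, 0.147, 0, 0.001, 0, 0.2, 0.151, 0, 0.001, 0, 0.2, 0.151, 0, 0.001, 0]

```text
time: 3.7
tool_pos: [376.6, -288.8, 97.1]
ee_rot: [-0.526, 0.472, 0.527, 0.473]
force: [0.2, -0.1, -0.0]
opening: 0.596
```

```bash
python3 -c "
from h import *
st()
for n,(x0,y0,x1,y1) in(('top',(300,140,430,310)),('side',(240,100,400,220))):
    g=grab(n);k=min(800/(x1-x0),600/(y1-y0));cv2.imwrite(f'pics/{n}3.png',cv2.resize(g['frame'][y0:y1,x0:x1,::-1],None,fx=k,fy=k))
"
```

```text
t 3.7 pos [ 376.6 -288.8   97.1] yawy -173.8 F [ 0.2 -0.1 -0. ] open 0.596 q [-0.31  0.31 -0.55 -0.   -0.71  0.42]
```

View pics/side3.png

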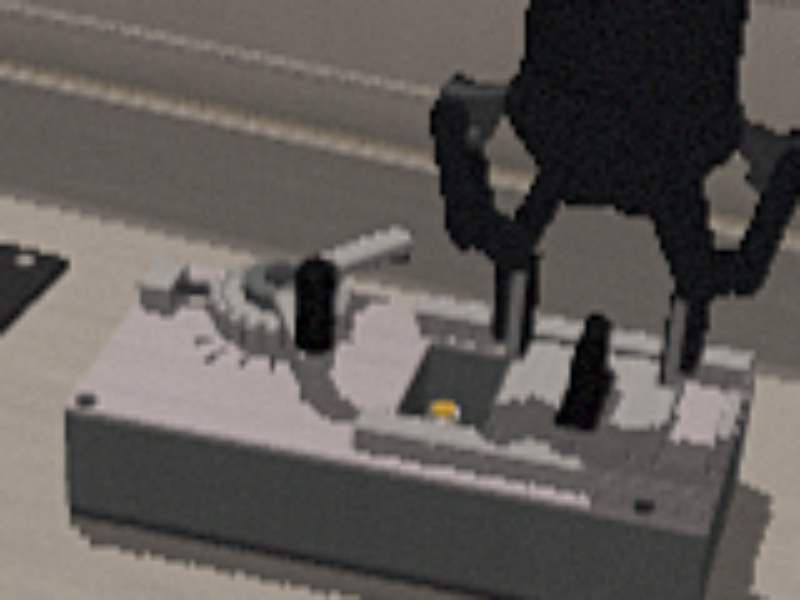

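move_arm:
  commands: [-0.4, 0.002, 0, 0, 0, -1, 0.003, 0, 0, 0, -1, 0.003, 0, 0, 0, -1, 0.003, 0, 0, 0, -1, 0.003, 0, 0, 0, -1, 0.003, 0, 0, 0, -1, 0.003, 0, 0, 0, -1, 0.003, 0, 0, 0]

```text
time: 4.47
tool_pos: [377.8, -289.3, 95.6]
ee_rot: [0.527, -0.471, -0.525, -0.473]
force: [0.3, 2.1, 5.3]
opening: 0.096
```

```bash
python3 -c "
from h import *
st()
"
```

```text
t 4.47 pos [ 377.8 -289.3   95.6] yawy -173.8 F [0.3 2.1 5.3] open 0.096 q [-0.31  0.31 -0.55 -0.   -0.7   0.42]
```

move_arm:
  commands: [-1, 0, -0.006, 0, 0, -1, 0, -0.012, 0, 0, -1, 0, -0.018, 0, 0, -1, 0, -0.024, 0, 0, -1, 0, -0.03, 0, 0, -1, 0, -0.034, 0, 0, -1, 0, -0.037, 0, 0, -1, 0, -0.039, 0, 0, -1, 0, -0.04, 0, 0, -1, 0, -0.04, 0, 0]

```text
time: 5.3
tool_pos: [417.9, -285.0, 95.6]
ee_rot: [0.527, -0.471, -0.525, -0.473]
force: [-0.0, -0.6, 1.3]
opening: 0.095
```

```bash
python3 -c "
from h import *
st()
"
```

```text
t 5.3 pos [ 417.9 -285.    95.6] yawy -173.8 F [-0.  -0.6  1.3] open 0.095 q [-0.28  0.36 -0.48 -0.   -0.73  0.39]
```

Not at the stop yet; continue in 1 mm steps and watch force.

move_arm:
  commands: [-1, 0, -0.001, 0, 0, -1, 0, -0.002, 0, 0, -1, 0, -0.003, 0, 0, -1, 0, -0.004, 0, 0, -1, 0, -0.004, 0, 0]

```text
time: 5.72
tool_pos: [421.5, -284.6, 95.7]
ee_rot: [0.527, -0.471, -0.525, -0.473]
force: [-2.7, -2.0, 3.6]
opening: 0.095
```

move_arm:
  commands: [-1, 0, -0.001, 0, 0, -1, 0, -0.002, 0, 0, -1, 0, -0.003, 0, 0, -1, 0, -0.003, 0, 0]

```text
time: 6.05
tool_pos: [421.7, -284.5, 95.6]
ee_rot: [-0.525, 0.473, 0.527, 0.472]
force: [-8.1, -4.3, 7.5]
opening: 0.094
```

move_arm:
  commands: [-1, 0, 0, 0, 0, -0.3, 0, 0, 0, 0, -0.3, 0, 0, 0, 0, -0.3, 0, 0, 0, 0, -0.3, -0.01, 0, 0, 0, -0.3, -0.03, 0, 0, 0, -0.3, -0.055, 0, 0, 0, -0.3, -0.075, 0, 0, 0, -0.3, -0.09, 0, 0, 0, -0.3, -0.09, 0, 0, 0]

```text
time: 6.88
tool_pos: [424.3, -285.4, 189.9]
ee_rot: [0.528, -0.472, -0.525, -0.472]
force: [1.0, 0.4, 0.3]
opening: 0.349
```

```bash
python3 -c "
from h import *
to([481.5,-266.5,185])
for n,(x0,y0,x1,y1) in(('top',(300,140,430,310)),('side',(240,100,400,220))):
    g=grab(n);k=min(800/(x1-x0),600/(y1-y0));cv2.imwrite(f'pics/{n}4.png',cv2.resize(g['frame'][y0:y1,x0:x1,::-1],None,fx=k,fy=k))
"
```

```text
t 6.88 pos [ 424.3 -285.4  189.9] yawy -173.7 F [1.  0.4 0.3] open 0.349 q [-0.27  0.24 -0.36  0.   -0.96  0.38]
shift mm [  5.1 -58.9  12.5]
```

View pics/side4.png

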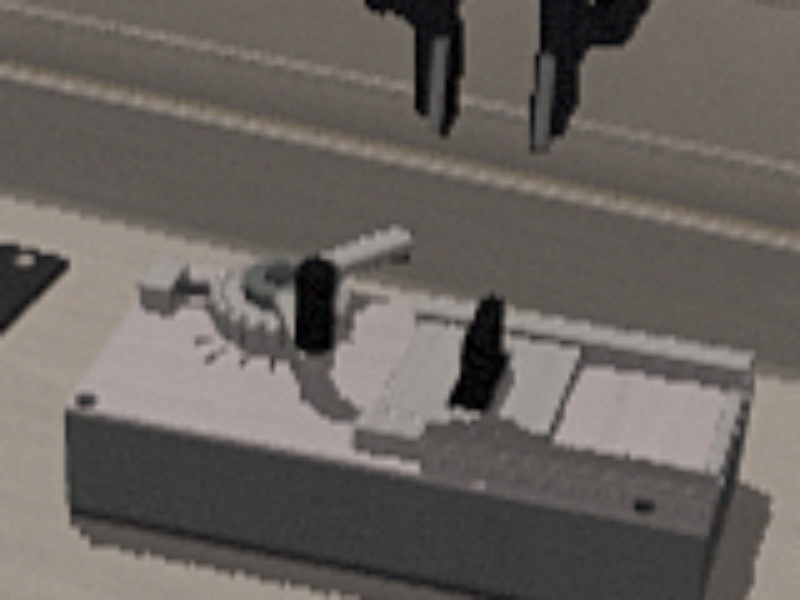

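move_arm:
  commands: [0, 0, -0.02, 0.004, 0, 0, 0, -0.04, 0.008, 0, 0, 0, -0.055, 0.0125, 0, 0, 0, -0.059, 0.0125, 0, 0, 0.02, -0.059, 0.0125, 0, 0, 0.035, -0.059, 0.0125, 0, 0, 0.045, -0.059, 0.0125, 0, 0, 0.05, -0.059, 0.0125, 0, 0, 0.05, -0.059, 0.0125, 0]

```text
time: 7.73
tool_pos: [478.5, -265.4, 134.7]
ee_rot: [-0.525, 0.473, 0.528, 0.472]
force: [-0.5, 0.3, 0.3]
opening: 0.502
```

```bash
python3 -c "
from h import *
to([481.5,-266.5,101])
for n,(x0,y0,x1,y1) in(('top',(300,140,430,310)),('side',(240,100,400,220))):
    g=grab(n);k=min(800/(x1-x0),600/(y1-y0));cv2.imwrite(f'pics/{n}5.png',cv2.resize(g['frame'][y0:y1,x0:x1,::-1],None,fx=k,fy=k))
"
```

```text
t 7.73 pos [ 478.5 -265.4  134.7] yawy -173.8 F [-0.5  0.3  0.3] open 0.502 q [-0.21  0.37 -0.33 -0.   -0.87  0.32]
shift mm [33.7 -3.  -1.5]
```

View pics/side5.png

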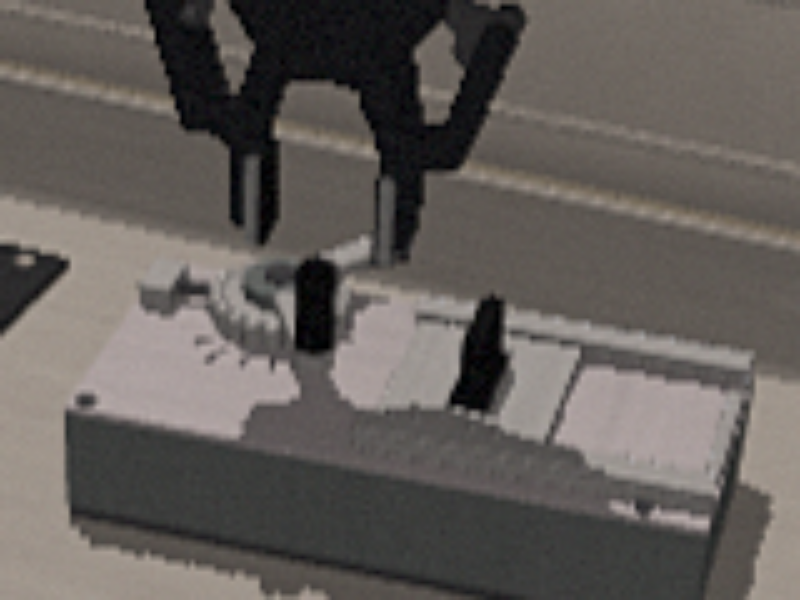

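View pics/top5.png

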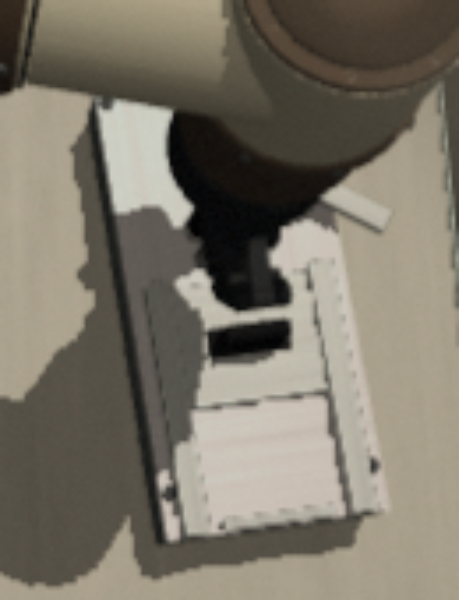

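move_arm:
  commands: [0, 0.005, -0.003, -0.0015, 0, 0, 0.015, -0.003, -0.0015, 0, 0, 0.024, -0.003, -0.0015, 0, 0, 0.03, -0.003, -0.0015, 0, 0, 0.0335, -0.003, -0.0015, 0, 0, 0.0335, -0.003, -0.0015, 0]

```text
time: 8.33
tool_pos: [482.1, -266.8, 101.7]
ee_rot: [-0.525, 0.473, 0.527, 0.472]
force: [0.5, 0.8, 0.6]
opening: 0.499
```

```bash
python3 -c "
from h import *
st()
for n,(x0,y0,x1,y1) in(('side',(240,100,400,220)),):
    g=grab(n);k=min(800/(x1-x0),600/(y1-y0));cv2.imwrite(f'pics/{n}6.png',cv2.resize(g['frame'][y0:y1,x0:x1,::-1],None,fx=k,fy=k))
"
```

```text
t 8.33 pos [ 482.1 -266.8  101.7] yawy -173.8 F [0.5 0.8 0.6] open 0.499 q [-0.21  0.41 -0.36 -0.   -0.8   0.32]
```

View pics/side6.png

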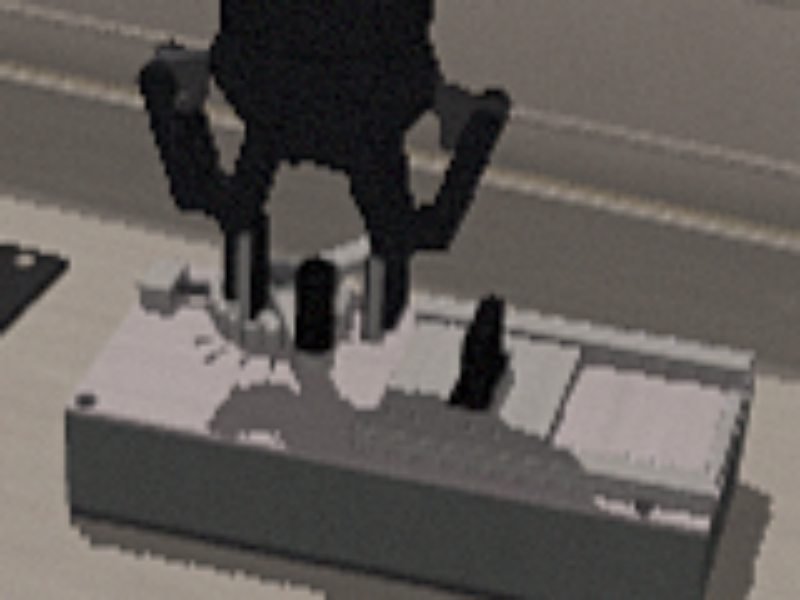

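move_arm:
  commands: [-0.4, 0, 0, 0, 0, -1, 0, 0, 0, 0, -1, 0, 0, 0, 0, -1, 0, 0, 0, 0, -1, 0, 0, 0, 0, -1, 0, 0, 0, 0, -1, 0, 0, 0, 0]

```text
time: 8.97
tool_pos: [482.5, -267.0, 102.8]
ee_rot: [-0.526, 0.473, 0.527, 0.472]
force: [-2.4, 0.5, 2.7]
opening: 0.162
```

```bash
python3 -c "
from h import *
st()
for n,(x0,y0,x1,y1) in(('side',(240,100,400,220)),):
    g=grab(n);k=min(800/(x1-x0),600/(y1-y0));cv2.imwrite(f'pics/{n}7.png',cv2.resize(g['frame'][y0:y1,x0:x1,::-1],None,fx=k,fy=k))
"
```

```text
t 8.97 pos [ 482.5 -267.   102.8] yawy -173.8 F [-2.4  0.5  2.7] open 0.162 q [-0.21  0.41 -0.36  0.   -0.8   0.32]
```

View pics/side7.png

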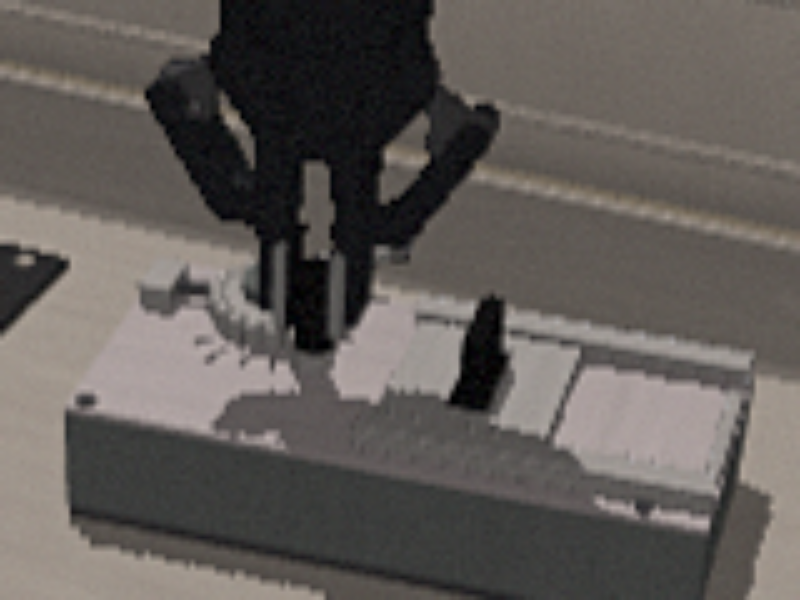

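move_arm:
  commands: [-1, 0, -0.0025, 0.0013, 0, -1, 0, -0.005, 0.0025, 0, -1, 0, -0.0075, 0.0036, 0, -1, 0, -0.01, 0.0045, 0, -1, 0, -0.0127, 0.0053, 0, -1, 0, -0.0153, 0.006, 0, -1, 0, -0.018, 0.0065, 0, -1, 0, -0.0207, 0.007, 0, -1, 0, -0.0235, 0.0072, 0, -1, 0, -0.0262, 0.0074, 0]

```text
time: 9.85
tool_pos: [503.7, -257.3, 102.5]
ee_rot: [-0.523, 0.475, 0.53, 0.47]
force: [-11.6, -4.3, 9.0]
opening: 0.165
```

```bash
cat >> h.py <<'E'
def lev():
    s,M=st();y=np.radians(6.2);d=s['tool_pos'][:2]-np.array([482.5,-267.0]);a=np.array([np.cos(y),np.sin(y)]);b=np.array([-a[1],a[0]])
    v=np.array([d@a,d@b])+55*np.array([-.5,.866]);print('safe d',(d@a).round(1),(d@b).round(1),'r',np.hypot(*v).round(1),'theta',(np.radians(120)-np.arctan2(v[1],v[0])).round(3))
    print('F safe',(s['force'][:2]@a).round(1),(s['force'][:2]@b).round(1))
E
python3 -c "
from h import *
lev()"
```

```text
t 9.85 pos [ 503.7 -257.3  102.5] yawy -173.8 F [-11.6  -4.3   9. ] open 0.165 q [-0.18  0.44 -0.32  0.   -0.83  0.29]
safe d 22.1 7.4 r 55.3 theta 0.426
F safe -12.0 -3.1
```

move_arm:
  commands: [-1, 0, -0.005, 0, 0, -1, 0, -0.007, 0, 0, -1, 0, -0.009, 0, 0, -1, 0, -0.011, -0.0002, 0, -1, 0, -0.013, -0.0004, 0, -1, 0, -0.015, -0.0006, 0, -1, 0, -0.016, -0.0008, 0, -1, 0, -0.016, -0.0008, 0]

```text
time: 10.52
tool_pos: [517.2, -256.3, 102.6]
ee_rot: [-0.521, 0.476, 0.531, 0.469]
force: [-7.0, 0.2, 9.5]
opening: 0.161
```

```bash
python3 -c "
from h import *
lev()"
```

```text
t 10.52 pos [ 517.2 -256.3  102.6] yawy -173.8 F [-7.   0.2  9.5] open 0.161 q [-0.18  0.46 -0.29  0.   -0.85  0.28]
safe d 35.7 6.9 r 55.1 theta 0.672
F safe -7.0 1.0
```

move_arm:
  commands: [-1, 0, -0.003, -0.0003, 0, -1, 0, -0.005, -0.0008, 0, -1, 0, -0.007, -0.0014, 0, -1, 0, -0.009, -0.002, 0, -1, 0, -0.0105, -0.0025, 0, -1, 0, -0.012, -0.003, 0, -1, 0, -0.012, -0.003, 0, -1, 0, -0.012, -0.003, 0]

```text
time: 11.18
tool_pos: [527.7, -257.8, 102.6]
ee_rot: [-0.52, 0.477, 0.532, 0.468]
force: [-5.2, 0.7, 6.4]
opening: 0.163
```

```bash
python3 -c "
from h import *
lev()"
```

```text
t 11.18 pos [ 527.7 -257.8  102.6] yawy -173.9 F [-5.2  0.7  6.4] open 0.163 q [-0.18  0.47 -0.26  0.   -0.86  0.28]
safe d 46.0 4.3 r 55.1 theta 0.865
F safe -5.0 1.2
```

move_arm:
  commands: [-1, 0, -0.002, -0.001, 0, -1, 0, -0.0035, -0.0015, 0, -1, 0, -0.005, -0.0022, 0, -1, 0, -0.005, -0.0022, 0, -1, 0, -0.005, -0.0022, 0, -1, 0, -0.005, -0.0022, 0]

```text
time: 11.68
tool_pos: [530.9, -258.6, 102.6]
ee_rot: [-0.518, 0.478, 0.534, 0.467]
force: [-5.8, 3.7, 8.0]
opening: 0.166
```

```bash
python3 -c "
from h import *
lev()
for n,(x0,y0,x1,y1) in(('top',(300,140,430,310)),('side',(240,100,400,220)),):
    g=grab(n);k=min(800/(x1-x0),600/(y1-y0));cv2.imwrite(f'pics/{n}8.png',cv2.resize(g['frame'][y0:y1,x0:x1,::-1],None,fx=k,fy=k))
lev()"
```

```text
t 11.68 pos [ 530.9 -258.6  102.6] yawy -173.9 F [-5.8  3.7  8. ] open 0.166 q [-0.18  0.48 -0.25  0.   -0.87  0.28]
safe d 49.1 3.1 r 55.1 theta 0.925
F safe -5.3 4.3
t 11.78 pos [ 530.9 -258.6  102.6] yawy -173.9 F [-7.3  3.3  6.3] open 0.165 q [-0.18  0.48 -0.25  0.   -0.87  0.28]
safe d 49.1 3.1 r 55.1 theta 0.925
F safe -6.9 4.1
```

View pics/side8.png

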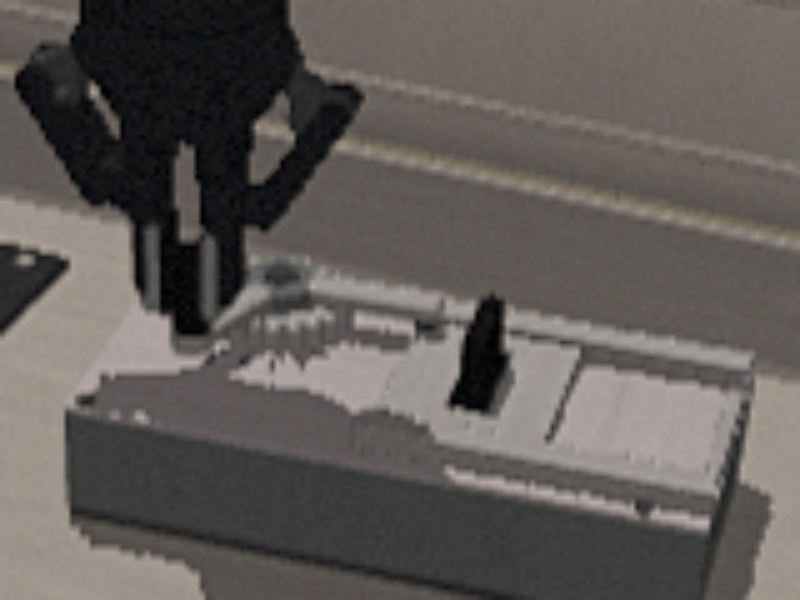

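View pics/top8.png

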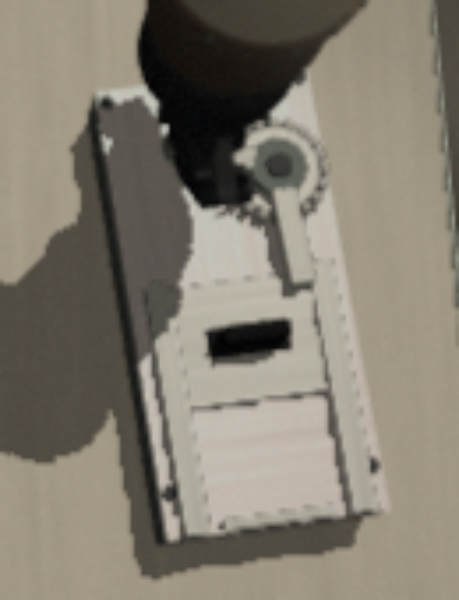

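```bash
python3 -c "
from rig import workorder
print(workorder.close_job())
from h import *
lev()"
```

```text
the job is handed in; nothing more can be done
None
the job is handed in; nothing more can be done
```

The cover is fully home and the lever is held in the hollow of the third click. I handed the job in at about 11.8 s of the 61 s allowed. No verdict was reported.

- **Cover:** I gripped the fin and slid the cover forward about 44 mm, until the force rose and it stopped moving. That was about 2 mm beyond the stop position I had worked out from the pictures. In the last pictures the well is fully covered and the cover has not shifted.
- **Lever:** I gripped the handle post and swung it along its arc. The last measured turn was 0.925 rad from the tool pose, with an arc radius of 55.1 mm against the true 55 mm. The lever's tail in the top view gave about 0.95 rad, so the two agree. I read the force only at the end of each move. It peaked at about 12 N on the way, then dropped to about 5 N beyond 0.785 rad. I therefore counted the third click from the angle as well as the force, not from feeling three separate drops.
- **At hand-in:** The fingers were still closed on the post, about 8 N was acting sideways on the tool, and the pose was the same across two readings. I could not read the state after that.
- **Bystanders:** My path passed over the pot and the bottle with clearance, and I felt no unexpected contact. I did not measure their positions again at the end.

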